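# Make up two cafe table caddies from the stock

### The job

Make up the two table caddies for service: the pale wooden one is for pancakes and gets the honey jar and the syrup bottle; the dark wooden one is for lunch and gets the pepper mill, the salt grinder and the blue-framed slate, which you draw up out of its steel holder by its top edge and stand on its edge in the narrow bay at the caddy's end. Every jar, bottle and mill goes upright on the floor of a square compartment of its own, set down gently and not dropped, and nothing may be knocked over. Leave the kitchen timer and the mug where they are.

Things in the scene. Friction and masses are not known exactly. Their poses are not given: they have to be found in the camera images.
- honey_jar: loose amber honey jar with a gilt lid, round, 58 mm diameter, 74 mm high (lid 56 mm diameter, from 57 mm up), about 0.2 kg; origin: centre of its underside, z up
- syrup: loose cream syrup bottle with a purple label and a red cap, round, 66 mm diameter, 189 mm high; the cap is 34 mm diameter from 165 mm up; about 0.35 kg; its foot is not quite flat, it may lean by 0.04 rad; origin: centre of its underside, z up
- pepper: loose clear pepper mill with a black grip and a steel cap, round, 55 mm diameter, 154 mm high; black grip 48 mm diameter from 94 to 134 mm up, cap 51 mm diameter above it; about 0.2 kg; origin: centre of its underside, z up
- salt_grinder: loose salt grinder, frosted pale below, black top, round, 49 mm diameter, 123 mm high; black top 46 mm diameter from 71 mm up; about 0.17 kg; origin: centre of its underside, z up
- slate: loose small slate board with a blue frame, 70 mm wide (its x), 8 mm thick (its y), 105 mm high (its z), 0.1 kg; origin: centre of its lower edge. At the start it stands in the gap of the steel holder, its lower edge 4 mm above the worktop and its upper 54 mm free above the holder's plates; either face may point either way
- menu_holder: fixed steel holder: a foot 84 x 70 mm, 4 mm thick, with two upright plates 80 mm wide (along its x) and 11 mm apart, their tops 56 mm above the worktop; origin: centre of its underside. The gap lies along its x, through the origin
- pale_caddy: fixed table caddy of pale wood, 102 mm (x) by 208 mm (y), origin: centre of its underside. On its centre line x = 0: a bay 20 mm wide (in y) at y = -88 mm and two compartments 82 mm long at y = -31 and +57 mm, all 90 mm wide in x, cork floors 8 mm up. Sides 40 mm high, middle divider 37, ends and bay divider 58. Its bay stays empty
- dark_caddy: fixed table caddy of dark wood, 102 mm (x) by 208 mm (y), origin: centre of its underside. On its centre line x = 0: a bay 20 mm wide (in y) at y = -88 mm and two compartments 82 mm long at y = -31 and +57 mm, all 90 mm wide in x, cork floors 8 mm up. Sides 40 mm high, middle divider 37, ends and bay divider 58. The slate stands in the bay, its width along x; it may lean
- timer: bystander: loose round kitchen timer, teal over white with a white knob, 66 mm diameter, 60 mm high, standing among the stock; not to be moved; origin: centre of its underside
- mug: bystander: loose small white coffee cup with a handle, 62 x 88 x 50 mm high, behind the caddies; not to be moved; origin: centre of its underside
Not all that is in view belongs to the job. Leave any pink look-alike of the pepper alone.

How it is judged:
At the end, for the whole second after the job is handed in: Honey and syrup stand in the pale caddy, pepper and salt in the dark one, each within 28 mm of its centre line, in a compartment, on the floor to 4 mm, upright to 0.15 rad; the slate stands in the dark caddy's bay, on the floor, leaning less than 0.4 rad; all at rest (x of honey_jar in the frame of pale_caddy between -0.028 and 0.028 m and y of honey_jar in the frame of pale_caddy between -0.06 and 0.086 m and z of honey_jar in the frame of pale_caddy between 0.004 and 0.012 m and angle between each of honey_jar, syrup, pepper, salt_grinder's own z axis and vertical below 0.15 rad and linear speed of each of honey_jar, syrup, pepper, salt_grinder, slate below 0.02 m/s and x of syrup in the frame of pale_caddy between -0.028 and 0.028 m and y of syrup in the frame of pale_caddy between -0.06 and 0.086 m and z of syrup in the frame of pale_caddy between 0.004 and 0.012 m and x of pepper in the frame of dark_caddy between -0.028 and 0.028 m and y of pepper in the frame of dark_caddy between -0.06 and 0.086 m and z of pepper in the frame of dark_caddy between 0.004 and 0.012 m and x of salt_grinder in the frame of dark_caddy between -0.028 and 0.028 m and y of salt_grinder in the frame of dark_caddy between -0.06 and 0.086 m and z of salt_grinder in the frame of dark_caddy between 0.004 and 0.012 m and x of slate in the frame of dark_caddy between -0.022 and 0.022 m and y of slate in the frame of dark_caddy between -0.102 and -0.074 m and z of slate in the frame of dark_caddy between 0.004 and 0.014 m and angle between slate's own z axis and vertical below 0.4 rad and angle between the y axis of slate and the y axis of dark_caddy, either way round below 0.45 rad); the robot touches nothing.
It fails at once if a thing is dropped into a caddy (it moves faster than 0.7 m/s between the caddy's walls) ((x of honey_jar in the frame of pale_caddy between -0.05 and 0.05 m and y of honey_jar in the frame of pale_caddy between -0.104 and 0.104 m and z of honey_jar in the frame of pale_caddy below 0.06 m and linear speed of honey_jar above 0.7 m/s) or (x of syrup in the frame of pale_caddy between -0.05 and 0.05 m and y of syrup in the frame of pale_caddy between -0.104 and 0.104 m and z of syrup in the frame of pale_caddy below 0.06 m and linear speed of syrup above 0.7 m/s) or (x of pepper in the frame of dark_caddy between -0.05 and 0.05 m and y of pepper in the frame of dark_caddy between -0.104 and 0.104 m and z of pepper in the frame of dark_caddy below 0.06 m and linear speed of pepper above 0.7 m/s) or (x of salt_grinder in the frame of dark_caddy between -0.05 and 0.05 m and y of salt_grinder in the frame of dark_caddy between -0.104 and 0.104 m and z of salt_grinder in the frame of dark_caddy below 0.06 m and linear speed of salt_grinder above 0.7 m/s) or (x of slate in the frame of dark_caddy between -0.05 and 0.05 m and y of slate in the frame of dark_caddy between -0.104 and 0.104 m and z of slate in the frame of dark_caddy below 0.06 m and linear speed of slate above 0.7 m/s)).
It fails at once if a thing is knocked over (tilted more than 0.8 rad) (angle between any of honey_jar, syrup, pepper, salt_grinder, slate's own z axis and vertical above 0.8 rad).
It fails at once if the kitchen timer or the mug is moved by more than 25 mm or tipped (distance of any of timer, mug from where it was at the start of the episode above 0.025 m or angle between any of timer, mug's own z axis and vertical above 0.5 rad).
It also fails if it takes over 152 s, if anything falls off the work surface, if the arm or the gripper's body presses on something with over 40 N, if the wrist force passes 120 N, or if a joint passes its speed limit or range.

### The arm

A 7-joint arm with a two-finger parallel gripper is mounted at the origin on a cart in front of the work surface, level with it; the furniture and walls round the work are solid. World frame = base frame: x ahead of the robot, y to its left, z up, the work surface at z = 0. Lengths are in m, angles in rad, forces in N, time in s.
With the tool pointing down it reaches from about 0.4 to 0.85 m from the base axis. Payload 4.4 kg.
Tool frame: the origin (TCP) lies at the very end of the fingers, on their centre line; the grasp point (between the pads) lies 19 mm behind it (env.grip_depth is the distance from the TCP to the grasp point, in m); z points along the fingers, y is the line along which they close (so a half turn about z gives the same grasp; the last joint's range is limited). The gripper opens to 94 mm and grips with 3 to 60 N. Pads are 16 mm wide; open, the fingers measure 119 mm over their backs; the gripper's body (75 mm by 177 mm) begins 78 mm behind the grasp point.
Start: joints at [-1.171, 0.628, 0.038, 1.517, -0.027, 0.996, -0.02], TCP at [0.292, 0.581, 0.184] pointing down, gripper open.
Joint ranges: [-3.06, 3.06], [-0.37, 2.12], [-1.25, 1.32], [0.18, 2.47], [-1.1, 4.24], [0.23, 1.98], [-2.94, 2.94]. Speed limits (rad/s): [2.57, 2.57, 3.14, 3.14, 3.14, 3.14, 3.14].

### API

Orientations are given as a unit quaternion [w, x, y, z].
In Python, from bench import env gives the robot as it stands.
- The arm moves only by the tool arm_command, never from a script. Its argument "rows" is a list of rows, each an object with "travel": the shift along the tool's x, y, z in m, a list of three; "turn": the turn about the tool's z in rad. A call has exactly 8 rows; each row is the pose to reach, as a shift and turn from the pose commanded when the call began, along the tool's axes at that moment; what a row does not reach only later rows make up. A row lasts 1/10 s, in which the tool goes at most 50 mm and 8.59 degrees, less where a joint would pass 70% of its speed; a pose out of reach is approached as far as the arm can. A call with a gripper value outside its range is refused whole. "hand" is the finger opening in m, from 0 to 0.094, set as the call begins (left out, the last holds). The fingers move at their own pace and stop on an object; "newtons" is the grip in N (left out, the last holds). Time passes only in rows, so rows that repeat a pose let the fingers close, or fill a call up. It gives the time, the measured TCP pose, the force, the opening and the grip force at its end, in the units of the state.
- env.read_state(): the state, without advancing time (a new reading comes with each control period).
- env.get_image(name): name is "side" or "top"; returns (picture, depth): 480x640x3 uint8, red, green, blue; 480x640 float32, m along the optical axis (not along the pixel's ray), 0 where there is no reading.
- env.camera_info(name): a dict with "camera_matrix" (3x3 intrinsics, pixels), "camera_from_world" (4x4, takes a point from world to camera coordinates). Camera axes: x right, y up, looking along -z (the intrinsics and any distortion apply to the point x, -y, -z); pixel columns grow to the right and rows downward; lengths in m; the calibration is good to about 2 mm. A picture is of the moment at which its call begins. camera_info takes no time and is no camera call.
- env.sign_off(): hands the job in; it is judged then, once.
Trained networks look in the newest picture that a camera, given by its name, has taken for a name from the list of things; names that differ only in an ending like _2 or _b are one class to them, and where a whole thing is asked for, a point or a joint stands for the part that bears it (a point fixed in the world has none). Each returns a list of dicts, best first, with "conf" (0 to 1); they miss things now and then, are a little off and sometimes report something else, mostly with a low value. They report only what shows in the picture. A call takes as long as a camera call. They do not tell look-alikes from the thing itself.
- env.silhouettes(camera, query): "mask" (480x640 bool, what is visible of it) and "xy" ([column, row] in pixels, amid what is visible of it).
- env.spot_point(camera, query): "xy" ([column, row] in pixels: a listed point, or the origin of a listed thing).
The state is a dict: "time": time; "q": joint angles; "joint_vel": joint speeds; "tau": joint torques, N m; "ee_pos": TCP position; "eef_rot": TCP orientation; "contact_force": force on the tool from outside, world axes, zero at the start; "wrist_torque": the same for the moment, N m; "width": finger opening in m; "grip_force": force on a finger pad.
Only numpy, scipy, OpenCV 4.12 (cv2) and the standard library are available. Lean on these libraries where they do the work, as an engineer would, in place of code of your own. Each camera call takes 0.05 s, during which the arm holds its last target. There are 200 camera calls.

## Working session

There is one attempt and no reset: what is moved stays moved. The work goes in short steps, Python scripts to look and compute and a tool call to move; the robot and the scene stay as the last step left them, time stands still between calls to the robot, and variables do not carry over. Pictures are saved under pics/ and viewed, at most 14 in all, crops included, and the job is handed in when it is done.

Besides the shell and the picture viewer there is one more tool, called as a command line: name --argument value ..., lists and objects as JSON in quotes. arm_command: Moves the arm, as the interface text tells. Its arguments: {"type":"object","properties":{"rows":{"type":"array"},"hand":{"type":"number"},"newtons":{"type":"number"}},"required":["rows"]}

```bash
ls; mkdir -p pics
cat > h.py <<'E'
import numpy as np,cv2
from bench import env
def grab(c,fn=None):
    p,d=env.get_image(c)
    if fn: cv2.imwrite('pics/'+fn,p[:,:,::-1])
    return p,d
def cloud(c,d):
    i=env.camera_info(c);K=np.array(i["camera_matrix"]);T=np.linalg.inv(np.array(i["camera_from_world"]))
    v,u=np.mgrid[:d.shape[0],:d.shape[1]]
    P=np.stack([(u-K[0,2])/K[0,0]*d,-(v-K[1,2])/K[1,1]*d,-d,np.ones_like(d)],-1)@T.T
    P=P[...,:3].copy();P[d<=0]=np.nan
    return P
E
python3 - <<'E'
from h import *
s=env.read_state();print({k:np.round(v,3).tolist() for k,v in s.items()})
for c in("top","side"):
    p,d=grab(c,c+"0.png");P=cloud(c,d);print(c,env.camera_info(c))
    for n in "honey_jar syrup pepper salt_grinder slate menu_holder pale_caddy dark_caddy timer mug".split():
        for r in env.silhouettes(c,n):
            if r['conf']<.3: continue
            Q=P[r['mask']];Q=Q[~np.isnan(Q[:,0])]
            print(n,round(r['conf'],2),np.round(r['xy']).tolist(),len(Q),'med',np.round(np.median(Q,0),3).tolist(),'lo',np.round(np.percentile(Q,3,0),3).tolist(),'hi',np.round(np.percentile(Q,97,0),3).tolist())
E
```

```text
pics
{'time': 0.0, 'q': [-1.171, 0.629, 0.038, 1.518, -0.027, 0.996, -0.02], 'joint_vel': [0.001, 0.001, 0.001, -0.001, -0.001, -0.001, 0.002], 'tau': [-0.0, -54.971, 1.143, -18.663, -0.052, 0.024, 0.0], 'ee_pos': [0.292, 0.58, 0.183], 'eef_rot': [-0.0, 0.231, 0.973, -0.001], 'contact_force': [0.18, 0.137, -0.129], 'wrist_torque': [0.003, -0.031, -0.017], 'grip_force': 0.0, 'width': 0.094}
top {'camera_matrix': array([[527.30943357,   0.        , 318.00468105],
       [  0.        , 527.30943357, 244.56156741],
       [  0.        ,   0.        ,   1.        ]]), 'camera_from_world': array([[-0.43580843, -0.90003216, -0.00362155,  0.13357212],
       [ 0.86541991, -0.42014715,  0.27299222, -0.46934407],
       [-0.24722336,  0.11583815,  0.96200942, -1.22124723],
       [ 0.        ,  0.        ,  0.        ,  1.        ]])}
honey_jar 0.83 [337.0, 225.0] 580 med [0.507, -0.147, 0.072] lo [0.487, -0.174, 0.009] hi [0.538, -0.123, 0.079]
honey_jar 0.5 [267.0, 283.0] 3832 med [0.455, 0.071, 0.01] lo [0.394, -0.029, 0.002] hi [0.511, 0.167, 0.059]
syrup 0.66 [399.0, 236.0] 1004 med [0.40
[... 2663 characters left out ...]
388, 0.217, 0.012] hi [0.502, 0.43, 0.062]
menu_holder 0.67 [354.0, 299.0] 857 med [0.509, -0.277, 0.022] lo [0.474, -0.299, 0.005] hi [0.552, -0.264, 0.059]
pale_caddy 0.63 [288.0, 232.0] 1180 med [0.441, 0.141, 0.035] lo [0.386, -0.024, 0.01] hi [0.515, 0.177, 0.061]
dark_caddy 0.77 [275.0, 198.0] 1139 med [0.442, 0.337, 0.041] lo [0.387, 0.215, 0.01] hi [0.504, 0.431, 0.062]
timer 0.67 [322.0, 320.0] 1271 med [0.398, -0.396, 0.078] lo [0.38, -0.403, 0.008] hi [0.422, -0.367, 0.126]
timer 0.63 [380.0, 330.0] 405 med [0.529, -0.414, 0.041] lo [0.513, -0.422, 0.004] hi [0.553, -0.38, 0.062]
mug 0.7 [329.0, 205.0] 255 med [0.598, 0.226, 0.042] lo [0.569, 0.202, 0.012] hi [0.624, 0.278, 0.053]
```

View pics/top0.png

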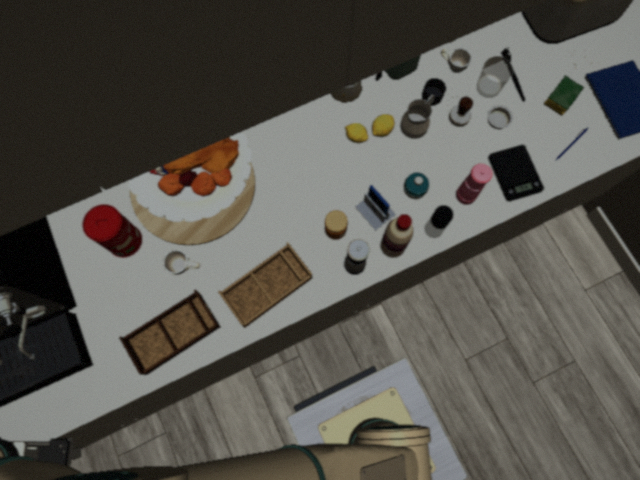

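View pics/side0.png

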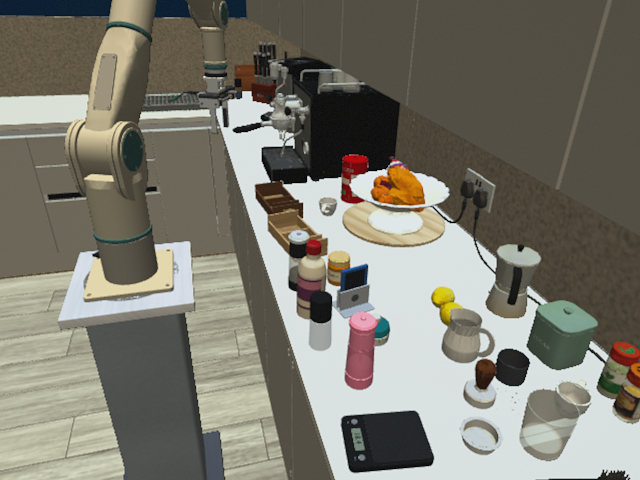

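The top view shows the pepper candidates: the black/steel mill at (357,256) and the pink mill at (474,184). The first matches the description. The other items:
- Honey at (336,224)
- Syrup at (398,235)
- Salt at (440,218)
- Slate at (378,203)
- Timer at (416,185)
- Mug at (178,263)
- Pale caddy at (267,285)
- Dark caddy at (170,333)

The amber and cream things could also be confused with the lemons at (357,132) and (383,125), and the red can at (110,232) with the syrup.

Next I measure precisely and check one crop.

```bash
cat > m.py <<'E'
from h import *
from scipy.optimize import least_squares
cl=[]
for c in("top","side"):
    p,d=grab(c)
    if c=="top": cv2.imwrite('pics/crop.png',cv2.resize(p[150:280,310:510],None,fx=4,fy=4)[:520,:,::-1])
    cl.append(cloud(c,d).reshape(-1,3))
def near(A,x,y,r,z0,z1): return A[(np.hypot(A[:,0]-x,A[:,1]-y)<r)&(A[:,2]>z0)&(A[:,2]<z1)]
def circ(x,y,r,z0,z1,A=None):
    Q=near(np.vstack(cl) if A is None else A,x,y,.055,z0,z1)
    f=least_squares(lambda v:np.hypot(Q[:,0]-v[0],Q[:,1]-v[1])-r,[x,y],loss='soft_l1',f_scale=.002)
    return np.round(f.x,4),len(Q),round(float(np.median(abs(f.fun))),4)
if __name__=="__main__":
    for n,x,y,r,z0,z1 in [('honey',.511,-.15,.029,.015,.055),('syrup',.407,-.265,.033,.02,.1),('pepper',.405,-.152,.0275,.015,.09),('peppergrip',.405,-.152,.024,.1,.13),('salt',.4,-.378,.0245,.01,.065),('salttop',.4,-.378,.023,.075,.115),('timer',.523,-.39,.033,.01,.03)]:
        print(n,circ(x,y,r,z0,z1),*[circ(x,y,r,z0,z1,A) for A in cl])
    x,y=circ(.407,-.265,.033,.02,.1)[0]
    for z in range(20,190,10):
        Q=near(cl[1],x,y,.05,z/1000,z/1000+.01); print(z,len(Q),np.round(np.percentile(np.hypot(Q[:,0]-x,Q[:,1]-y),[20,50,80]),4),end=';')
    print()
    for n,x,y in [('pale',.45,.07),('dark',.44,.325)]:
        for A in cl+[np.vstack(cl)]:
            Q=A[(abs(A[:,0]-x)<.09)&(abs(A[:,1]-y)<.125)&(A[:,2]>.03)&(A[:,2]<.066)]
            (cx,cy),wh,a=cv2.minAreaRect(Q[:,:2].astype(np.float32)*1000)
            E=Q[Q[:,2]>.05]; print(n,round(cx,1),round(cy,1),np.round(wh,1),round(a,2),len(Q),'high y:',np.histogram(E[:,1],12)[0],np.round([E[:,1].min(),E[:,1].max()],3))
    for A in cl:
        for z0,z1 in((.065,.115),(.045,.06)):
            Q=near(A,.514,-.267,.06,z0,z1)
            r=cv2.minAreaRect(Q[:,:2].astype(np.float32)*1000);m=Q[:,:2].mean(0);w,V=np.linalg.eigh(np.cov((Q[:,:2]-m).T))
            print('slate',z0,len(Q),np.round(np.hstack([*r]),1),m.round(4),np.degrees(np.arctan2(V[1,1],V[0,1])).round(1),np.sqrt(w).round(4),Q[:,2].max().round(4))
E
python3 m.py
```

```text
honey (array([ 0.515 , -0.1512]), 316, 0.001) (array([ 0.5155, -0.1518]), 117, 0.0005) (array([ 0.5136, -0.1496]), 199, 0.0012)
syrup (array([ 0.4129, -0.2651]), 789, 0.001) (array([ 0.4135, -0.2659]), 279, 0.0007) (array([ 0.412, -0.264]), 510, 0.0009)
pepper (array([ 0.4117, -0.1538]), 433, 0.0011) (array([ 0.4114, -0.1548]), 181, 0.0007) (array([ 0.41  , -0.1511]), 252, 0.0011)
peppergrip (array([ 0.4105, -0.1521]), 237, 0.0013) (array([ 0.4108, -0.1543]), 62, 0.0004) (array([ 0.4092, -0.1511]), 175, 0.001)
salt (array([ 0.4045, -0.3781]), 630, 0.0014) (array([ 0.4053, -0.3813]), 161, 0.0006) (array([ 0.4035, -0.3771]), 469, 0.0008)
salttop (array([ 0.4041, -0.3784]), 469, 0.0011) (array([ 0.4049, -0.3808]), 119, 0.0004) (array([ 0.4034, -0.3776]), 350, 0.0007)
timer (array([ 0.5252, -0.3887]), 177, 0.0017) (array([ 0.5253, -0.3914]), 76, 0.0005) (array([ 0.523 , -0.3877]), 101, 0.0008)
20 50 [0.0315 0.0328 0.034 ];30 45 [0.0316 0.0333 0.0347];40 47 [0.0318 0.0329 0.0345];50 53 [0.031  0.0327 0.0344];60 51 [0.0312 0.033  0.0342];70 59 [0.0314 0.0328 0.034 ];80 100 [0.0313 0.0326 0
[... 668 characters left out ...]
1196 high y: [121  69  40   0   0   0   0   0   0   0   3 145] [0.213 0.432]
dark 447.6 323.3 [107.9 223.3] 7.9 797 high y: [114  58  40   0   0   0   0   0   0   0  27  74] [0.212 0.436]
dark 447.6 323.3 [107.9 223.3] 7.9 1993 high y: [232 123  87   0   0   0   0   0   0   0  53 196] [0.212 0.436]
slate 0.065 232 [ 515.  -267.6   69.8   10.1   13.2] [ 0.5134 -0.2664] -167.4 [0.0022 0.0211] 0.115
slate 0.045 119 [ 514.  -263.    81.2   16.4   19.7] [ 0.511  -0.2636] -164.6 [0.0037 0.0235] 0.06
slate 0.065 493 [ 513.6 -267.    71.3   14.1   12.2] [ 0.5129 -0.2691] -167.7 [0.002  0.0211] 0.1145
slate 0.045 209 [ 513.9 -267.8   79.8   20.5   13.1] [ 0.5106 -0.2734] -171.5 [0.0043 0.0237] 0.0599
```

View pics/crop.png

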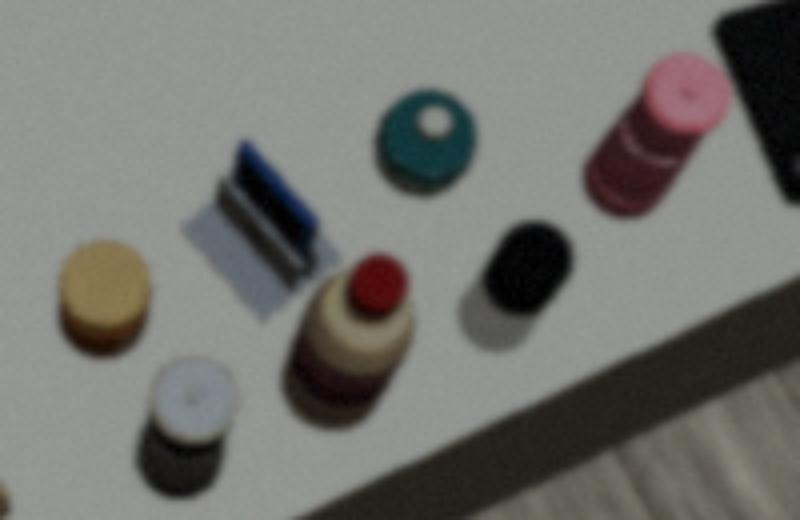

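The crop confirms the choice: the pepper is the clear mill with the steel cap at (195,400). The pink one at (660,130) is left alone, as is the timer at (428,140).

arm_command --rows '[{"travel":[-0.035,-0.022,-0.009],"turn":0.117},{"travel":[-0.07,-0.044,-0.018],"turn":0.234},{"travel":[-0.105,-0.066,-0.027],"turn":0.351},{"travel":[-0.14,-0.088,-0.036],"turn":0.468},{"travel":[-0.175,-0.11,-0.045],"turn":0.585},{"travel":[-0.21,-0.132,-0.054],"turn":0.702},{"travel":[-0.245,-0.154,-0.063],"turn":0.819},{"travel":[-0.276,-0.176,-0.067],"turn":0.939}]' --hand 0.094 --newtons 20

```text
time: 2.0
ee_pos: [0.461, 0.298, 0.2522]
eef_rot: [0.0, 0.648, 0.761, 0.001]
contact_force: [0.5, 0.3, 0.0]
width: 0.094
grip_force: 0.0
```

```bash
cat > to.py <<'E'
import sys
from h import *
from scipy.spatial.transform import Rotation as Rn
# usage: to.py x,y,z[,yaw_deg of tool y] ... successive targets, in frame at each leg's start
s=env.read_state();p=np.array(s['ee_pos']);q=s['eef_rot'];R=Rn.from_quat([q[1],q[2],q[3],q[0]]).as_matrix()
yaw=np.degrees(np.arctan2(R[1,1],R[0,1]));print('t',round(s['time'],2),'pos',p.round(4),'yaw',yaw.round(2),'tilt',R[2,2].round(4),'w',round(s['width'],4),'grip',round(s['grip_force'],1),'F',np.round(s['contact_force'],1),'q7',round(s['q'][6],2))
for a in sys.argv[1:]:
    t=[float(v) for v in a.split(',')];d=np.array(t[:3])-p
    print(a,'->',(R.T@d).round(4),'dist',np.linalg.norm(d).round(3),end=' ')
    if len(t)>3:
        tn=-(t[3]-yaw);print('turn',np.radians(tn).round(4),end='')
        yaw=t[3]
    c,n=np.cos(np.radians(yaw)),np.sin(np.radians(yaw));R=np.array([[-n,c,0],[c,n,0],[0,0,-1.]])
    p=np.array(t[:3]);print()
E
python3 to.py .411,-.153,.25,9.5 .411,-.153,.066
```

```text
t 2.0 pos [0.461  0.298  0.2522] yaw 9.19 tilt -1.0 w 0.094 grip 0.0 F [0.5 0.3 0. ] q7 -0.31
.411,-.153,.25,9.5 -> [-0.4372 -0.1214  0.0016] dist 0.454 turn -0.0054
.411,-.153,.066 -> [0.    0.    0.184] dist 0.184
```

arm_command --rows '[{"travel":[-0.04,-0.011,0],"turn":0},{"travel":[-0.085,-0.024,0],"turn":0},{"travel":[-0.13,-0.036,0],"turn":0},{"travel":[-0.175,-0.049,0],"turn":0},{"travel":[-0.22,-0.061,0],"turn":0},{"travel":[-0.265,-0.074,0],"turn":0},{"travel":[-0.31,-0.086,0],"turn":0},{"travel":[-0.355,-0.099,0],"turn":0}]'

```text
time: 2.8
ee_pos: [0.4203, -0.0686, 0.2515]
eef_rot: [0.0, 0.646, 0.763, 0.001]
contact_force: [1.4, -0.2, -0.7]
width: 0.0938
grip_force: 0.0
```

arm_command --rows '[{"travel":[-0.04,-0.011,0],"turn":0},{"travel":[-0.07,-0.019,0],"turn":0},{"travel":[-0.082,-0.0225,0],"turn":0},{"travel":[-0.082,-0.0225,0],"turn":0},{"travel":[-0.082,-0.0225,0],"turn":0},{"travel":[-0.082,-0.0225,0],"turn":0},{"travel":[-0.082,-0.0225,0],"turn":0},{"travel":[-0.082,-0.0225,0],"turn":0}]'

```text
time: 3.6
ee_pos: [0.4121, -0.1506, 0.2511]
eef_rot: [-0.0, 0.645, 0.764, 0.0]
contact_force: [-0.4, 0.1, -0.6]
width: 0.094
grip_force: 0.0
```

```bash
python3 to.py .411,-.153,.25 .411,-.153,.066
```

```text
t 3.6 pos [ 0.4121 -0.1506  0.2511] yaw 9.61 tilt -1.0 w 0.094 grip 0.0 F [-0.4  0.1 -0.6] q7 0.64
.411,-.153,.25 -> [-0.0021 -0.0014  0.0011] dist 0.003 
.411,-.153,.066 -> [0.    0.    0.184] dist 0.184
```

arm_command --rows '[{"travel":[-0.002,-0.001,0.03],"turn":0},{"travel":[-0.002,-0.001,0.065],"turn":0},{"travel":[-0.002,-0.001,0.1],"turn":0},{"travel":[-0.002,-0.001,0.13],"turn":0},{"travel":[-0.002,-0.001,0.155],"turn":0},{"travel":[-0.002,-0.001,0.175],"turn":0},{"travel":[-0.002,-0.001,0.185],"turn":0},{"travel":[-0.002,-0.001,0.185],"turn":0}]'

```text
time: 4.4
ee_pos: [0.4106, -0.1532, 0.0652]
eef_rot: [-0.001, 0.646, 0.763, -0.0]
contact_force: [0.1, -0.9, 0.7]
width: 0.0941
grip_force: 0.0
```

arm_command --rows '[{"travel":[0,0,0],"turn":0},{"travel":[0,0,0],"turn":0},{"travel":[0,0,0],"turn":0},{"travel":[0,0,0],"turn":0},{"travel":[0,0,0],"turn":0},{"travel":[0,0,0],"turn":0},{"travel":[0,0,0],"turn":0},{"travel":[0,0,0],"turn":0}]' --hand 0.03 --newtons 20

```text
time: 5.2
ee_pos: [0.4111, -0.1537, 0.0662]
eef_rot: [-0.0, 0.646, 0.763, 0.0]
contact_force: [-1.1, 0.0, 3.7]
width: 0.0509
grip_force: 20.0
```

```bash
python3 to.py .411,-.153,.156 .4397,.3794,.166,8 .4397,.3794,.077
```

```text
t 5.2 pos [ 0.4111 -0.1537  0.0662] yaw 9.5 tilt -1.0 w 0.0509 grip 20.0 F [-1.1  0.   3.7] q7 0.88
.411,-.153,.156 -> [ 0.0007  0.     -0.0898] dist 0.09 
.4397,.3794,.166,8 -> [ 0.5204  0.1162 -0.01  ] dist 0.533 turn 0.0262
.4397,.3794,.077 -> [0.    0.    0.089] dist 0.089
```

arm_command --rows '[{"travel":[0,0,-0.008],"turn":0},{"travel":[0,0,-0.02],"turn":0},{"travel":[0,0,-0.04],"turn":0},{"travel":[0,0,-0.06],"turn":0},{"travel":[0,0,-0.08],"turn":0},{"travel":[0.01,0.002,-0.095],"turn":0},{"travel":[0.03,0.007,-0.1],"turn":0},{"travel":[0.06,0.013,-0.1],"turn":0}]'

```text
time: 6.0
ee_pos: [0.4148, -0.0931, 0.1673]
eef_rot: [0.001, 0.647, 0.762, 0.0]
contact_force: [-0.1, -0.2, -2.6]
width: 0.0506
grip_force: 20.0
```

arm_command --rows '[{"travel":[0.035,0.008,0],"turn":0},{"travel":[0.07,0.016,0],"turn":0},{"travel":[0.105,0.024,0],"turn":0},{"travel":[0.14,0.031,0],"turn":0},{"travel":[0.175,0.039,0],"turn":0},{"travel":[0.21,0.047,0],"turn":0},{"travel":[0.245,0.055,0],"turn":0},{"travel":[0.28,0.063,0],"turn":0.026}]'

```text
time: 6.8
ee_pos: [0.4295, 0.1956, 0.1663]
eef_rot: [-0.0, 0.656, 0.755, -0.0]
contact_force: [0.5, 0.3, -1.6]
width: 0.0507
grip_force: 20.0
```

arm_command --rows '[{"travel":[0.035,0.008,0],"turn":0},{"travel":[0.07,0.016,0],"turn":0},{"travel":[0.1,0.022,0],"turn":0},{"travel":[0.13,0.029,0],"turn":0},{"travel":[0.155,0.035,0],"turn":0},{"travel":[0.165,0.038,0],"turn":0},{"travel":[0.17,0.04,0],"turn":0},{"travel":[0.17,0.04,0],"turn":0}]'

```text
time: 7.6
ee_pos: [0.4459, 0.3673, 0.166]
eef_rot: [0.0, 0.656, 0.755, -0.0]
contact_force: [-0.3, -1.2, -1.8]
width: 0.0506
grip_force: 20.0
```

```bash
python3 to.py .4397,.3794,.166,8 .4397,.3794,.077
```

```text
t 7.6 pos [0.4459 0.3673 0.166 ] yaw 7.99 tilt -1.0 w 0.0506 grip 20.0 F [-0.3 -1.2 -1.8] q7 -0.3
.4397,.3794,.166,8 -> [ 0.0128 -0.0045 -0.    ] dist 0.014 turn -0.0001
.4397,.3794,.077 -> [0.    0.    0.089] dist 0.089
```

arm_command --rows '[{"travel":[0.006,-0.002,0],"turn":0},{"travel":[0.013,-0.0045,0.01],"turn":0},{"travel":[0.013,-0.0045,0.03],"turn":0},{"travel":[0.013,-0.0045,0.05],"turn":0},{"travel":[0.013,-0.0045,0.068],"turn":0},{"travel":[0.013,-0.0045,0.08],"turn":0},{"travel":[0.013,-0.0045,0.087],"turn":0},{"travel":[0.013,-0.0045,0.091],"turn":0}]'

```text
time: 8.4
ee_pos: [0.4394, 0.3803, 0.0745]
eef_rot: [-0.0, 0.656, 0.755, -0.0]
contact_force: [-0.0, 0.3, -2.2]
width: 0.0502
grip_force: 20.0
```

```bash
python3 to.py .4397,.3794,.0745,8
python3 - <<'E'
from h import *
p,d=grab("side"); 
cv2.imwrite('pics/s1.png',cv2.resize(p[130:290,190:390],None,fx=4,fy=3.75)[:,:,::-1])
E
```

```text
t 8.4 pos [0.4394 0.3803 0.0745] yaw 8.01 tilt -1.0 w 0.0502 grip 20.0 F [-0.   0.3 -2.2] q7 -0.27
.4397,.3794,.0745,8 -> [-0.0009  0.0001  0.    ] dist 0.001 turn 0.0002
```

View pics/s1.png

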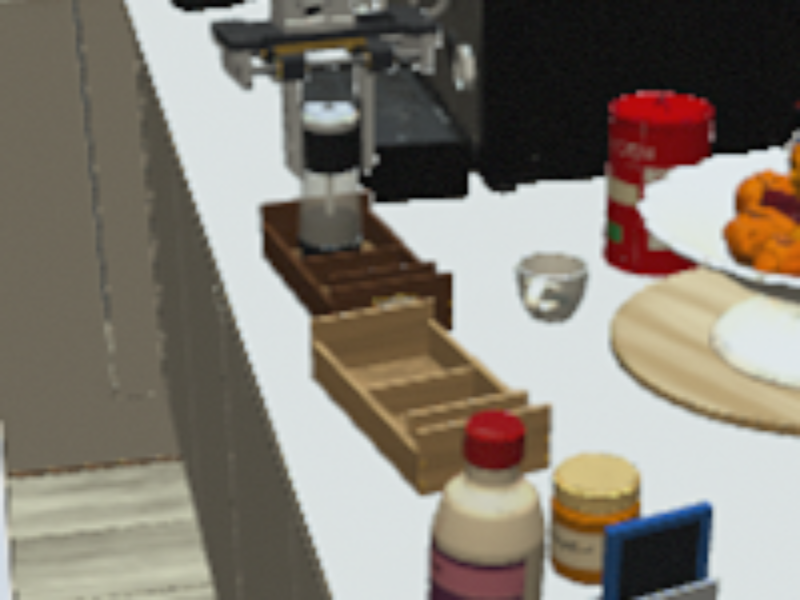

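The picture shows the pepper upright inside the far dark compartment at (330,180). The wrist still carries its weight, so I lower it a little.

arm_command --rows '[{"travel":[0,0,0.001],"turn":0},{"travel":[0,0,0.002],"turn":0},{"travel":[0,0,0.002],"turn":0},{"travel":[0,0,0.002],"turn":0},{"travel":[0,0,0.002],"turn":0},{"travel":[0,0,0.002],"turn":0},{"travel":[0,0,0.002],"turn":0},{"travel":[0,0,0.002],"turn":0}]'

```text
time: 9.25
ee_pos: [0.44, 0.3809, 0.0742]
eef_rot: [-0.0, 0.656, 0.755, 0.001]
contact_force: [-2.5, -1.1, 6.6]
width: 0.0506
grip_force: 20.0
```

Floor contact. I open, go up, and then move to the salt.

arm_command --rows '[{"travel":[0,0,0],"turn":0},{"travel":[0,0,0],"turn":0},{"travel":[0,0,0],"turn":0},{"travel":[0,0,0],"turn":0},{"travel":[0,0,0],"turn":0},{"travel":[0,0,0],"turn":0},{"travel":[0,0,-0.01],"turn":0},{"travel":[0,0,-0.03],"turn":0}]' --hand 0.084

```text
time: 10.05
ee_pos: [0.4387, 0.3797, 0.1027]
eef_rot: [-0.0, 0.656, 0.755, -0.001]
contact_force: [0.8, -0.0, -0.7]
width: 0.0837
grip_force: 0.0
```

arm_command --rows '[{"travel":[0,0,-0.03],"turn":0},{"travel":[0,0,-0.07],"turn":0},{"travel":[0,0,-0.11],"turn":0},{"travel":[0,0,-0.14],"turn":0},{"travel":[-0.02,-0.002,-0.15],"turn":0},{"travel":[-0.06,-0.008,-0.15],"turn":0},{"travel":[-0.105,-0.015,-0.15],"turn":0},{"travel":[-0.15,-0.021,-0.15],"turn":0}]' --hand 0.094

```text
time: 10.85
ee_pos: [0.4385, 0.2256, 0.2525]
eef_rot: [-0.0, 0.656, 0.755, -0.001]
contact_force: [0.1, -1.0, 0.2]
width: 0.0941
grip_force: 0.0
```

```bash
python3 to.py .4043,-.3785,.25,9.5 .4043,-.3785,.076
```

```text
t 10.85 pos [0.4385 0.2256 0.2525] yaw 8.02 tilt -1.0 w 0.0941 grip 0.0 F [ 0.1 -1.   0.2] q7 -0.16
.4043,-.3785,.25,9.5 -> [-0.5934 -0.1181  0.0033] dist 0.605 turn -0.0259
.4043,-.3785,.076 -> [0.    0.    0.174] dist 0.174
```

arm_command --rows '[{"travel":[-0.045,-0.009,0],"turn":0},{"travel":[-0.09,-0.018,0],"turn":0},{"travel":[-0.135,-0.027,0],"turn":0},{"travel":[-0.18,-0.036,0],"turn":0},{"travel":[-0.225,-0.045,0],"turn":0},{"travel":[-0.27,-0.054,0],"turn":0},{"travel":[-0.315,-0.063,0],"turn":0},{"travel":[-0.36,-0.072,0],"turn":-0.026}]'

```text
time: 11.65
ee_pos: [0.4163, -0.1398, 0.2526]
eef_rot: [-0.001, 0.646, 0.763, -0.0]
contact_force: [1.1, 0.5, -0.9]
width: 0.0939
grip_force: 0.0
```

arm_command --rows '[{"travel":[-0.045,-0.009,0],"turn":0},{"travel":[-0.09,-0.018,0],"turn":0},{"travel":[-0.135,-0.027,0],"turn":0},{"travel":[-0.18,-0.036,0],"turn":0},{"travel":[-0.21,-0.042,0],"turn":0},{"travel":[-0.225,-0.045,0],"turn":0},{"travel":[-0.23,-0.046,0],"turn":0},{"travel":[-0.23,-0.046,0],"turn":0}]'

```text
time: 12.45
ee_pos: [0.4098, -0.3721, 0.2525]
eef_rot: [-0.001, 0.647, 0.763, -0.0]
contact_force: [0.1, -0.1, 0.1]
width: 0.0939
grip_force: 0.0
```

```bash
python3 to.py .4043,-.3785,.25,9.5 .4043,-.3785,.076
```

```text
t 12.45 pos [ 0.4098 -0.3721  0.2525] yaw 9.4 tilt -1.0 w 0.0939 grip 0.0 F [ 0.1 -0.1  0.1] q7 1.18
.4043,-.3785,.25,9.5 -> [-0.0054 -0.0064  0.0025] dist 0.009 turn -0.0017
.4043,-.3785,.076 -> [0.    0.    0.174] dist 0.174
```

arm_command --rows '[{"travel":[-0.005,-0.006,0.02],"turn":0},{"travel":[-0.005,-0.006,0.055],"turn":0},{"travel":[-0.005,-0.006,0.09],"turn":0},{"travel":[-0.005,-0.006,0.12],"turn":0},{"travel":[-0.005,-0.006,0.145],"turn":0},{"travel":[-0.005,-0.006,0.165],"turn":0},{"travel":[-0.005,-0.006,0.176],"turn":0},{"travel":[-0.005,-0.006,0.176],"turn":0}]'

```text
time: 13.25
ee_pos: [0.4057, -0.376, 0.076]
eef_rot: [-0.002, 0.646, 0.764, 0.0]
contact_force: [-0.0, 0.4, -0.5]
width: 0.0937
grip_force: 0.0
```

arm_command --rows '[{"travel":[0,0,0],"turn":0},{"travel":[0,0,0],"turn":0},{"travel":[0,0,0],"turn":0},{"travel":[0,0,0],"turn":0},{"travel":[0,0,0],"turn":0},{"travel":[0,0,0],"turn":0},{"travel":[0,0,0],"turn":0},{"travel":[0,0,0],"turn":0}]' --hand 0.03 --newtons 20

```text
time: 14.05
ee_pos: [0.4061, -0.3781, 0.0771]
eef_rot: [-0.0, 0.646, 0.763, -0.0]
contact_force: [-1.2, 0.2, 1.3]
width: 0.0454
grip_force: 20.0
```

arm_command --rows '[{"travel":[0,0,-0.008],"turn":0},{"travel":[0,0,-0.025],"turn":0},{"travel":[0,0,-0.05],"turn":0},{"travel":[0,0,-0.08],"turn":0},{"travel":[0,0,-0.12],"turn":0},{"travel":[0,0,-0.16],"turn":0},{"travel":[0,0,-0.19],"turn":0},{"travel":[0,0,-0.21],"turn":0}]'

```text
time: 14.85
ee_pos: [0.4064, -0.3785, 0.2899]
eef_rot: [0.001, 0.646, 0.763, 0.0]
contact_force: [0.6, -0.2, -2.0]
width: 0.0454
grip_force: 19.9
```

```bash
python3 to.py .4519,.2923,.25,8 .4519,.2923,.085
```

```text
t 14.85 pos [ 0.4064 -0.3785  0.2899] yaw 9.5 tilt -1.0 w 0.0454 grip 19.9 F [ 0.6 -0.2 -2. ] q7 1.17
.4519,.2923,.25,8 -> [0.6541 0.1555 0.0388] dist 0.673 turn 0.0261
.4519,.2923,.085 -> [0.    0.    0.165] dist 0.165
```

arm_command --rows '[{"travel":[0.025,0.006,0],"turn":0},{"travel":[0.065,0.015,0],"turn":0},{"travel":[0.105,0.025,0],"turn":0},{"travel":[0.145,0.034,0],"turn":0},{"travel":[0.185,0.044,0],"turn":0},{"travel":[0.225,0.053,0],"turn":0},{"travel":[0.265,0.063,0],"turn":0},{"travel":[0.305,0.073,0],"turn":0.026}]'

```text
time: 15.65
ee_pos: [0.4273, -0.0635, 0.2875]
eef_rot: [-0.0, 0.656, 0.755, 0.0]
contact_force: [0.3, 0.9, -1.6]
width: 0.0454
grip_force: 19.9
```

arm_command --rows '[{"travel":[0.045,0.011,0.01],"turn":0},{"travel":[0.09,0.022,0.02],"turn":0},{"travel":[0.135,0.033,0.03],"turn":0},{"travel":[0.18,0.044,0.045],"turn":0},{"travel":[0.225,0.055,0.06],"turn":0},{"travel":[0.27,0.066,0.08],"turn":0},{"travel":[0.31,0.076,0.095],"turn":0},{"travel":[0.34,0.084,0.1],"turn":0}]'

```text
time: 16.45
ee_pos: [0.4618, 0.2861, 0.1855]
eef_rot: [-0.001, 0.655, 0.756, -0.001]
contact_force: [0.3, -0.4, -1.7]
width: 0.0454
grip_force: 19.9
```

arm_command --rows '[{"travel":[0.005,0,0],"turn":0},{"travel":[0.007,0,0],"turn":0},{"travel":[0.007,0,0],"turn":0},{"travel":[0.007,0,0],"turn":0},{"travel":[0.007,0,0],"turn":0},{"travel":[0.007,0,0],"turn":0},{"travel":[0.007,0,0],"turn":0},{"travel":[0.007,0,0],"turn":0}]'

```text
time: 17.25
ee_pos: [0.4626, 0.2901, 0.1872]
eef_rot: [-0.0, 0.656, 0.755, 0.0]
contact_force: [-0.3, 0.2, -2.6]
width: 0.0453
grip_force: 19.9
```

```bash
python3 to.py .4519,.2923,.19,8 .4519,.2923,.086
```

```text
t 17.25 pos [0.4626 0.2901 0.1872] yaw 8.0 tilt -1.0 w 0.0453 grip 19.9 F [-0.3  0.2 -2.6] q7 -0.18
.4519,.2923,.19,8 -> [ 0.0037 -0.0103 -0.0028] dist 0.011 turn 0.0001
.4519,.2923,.086 -> [0.    0.    0.104] dist 0.104
```

arm_command --rows '[{"travel":[0.003,-0.008,0],"turn":0},{"travel":[0.004,-0.01,0.02],"turn":0},{"travel":[0.004,-0.01,0.045],"turn":0},{"travel":[0.004,-0.01,0.065],"turn":0},{"travel":[0.004,-0.01,0.08],"turn":0},{"travel":[0.004,-0.01,0.09],"turn":0},{"travel":[0.004,-0.01,0.097],"turn":0},{"travel":[0.004,-0.01,0.1],"turn":0}]'

```text
time: 18.05
ee_pos: [0.4518, 0.2929, 0.0867]
eef_rot: [-0.0, 0.656, 0.755, -0.0]
contact_force: [0.3, -0.3, -1.8]
width: 0.0453
grip_force: 19.9
```

arm_command --rows '[{"travel":[0,0,0.001],"turn":0},{"travel":[0,0,0.002],"turn":0},{"travel":[0,0,0.003],"turn":0},{"travel":[0,0,0.003],"turn":0},{"travel":[0,0,0.003],"turn":0},{"travel":[0,0,0.003],"turn":0},{"travel":[0,0,0.003],"turn":0},{"travel":[0,0,0.003],"turn":0}]'

```text
time: 18.85
ee_pos: [0.4525, 0.2932, 0.0849]
eef_rot: [-0.0, 0.656, 0.755, 0.001]
contact_force: [-1.6, -0.5, 6.5]
width: 0.0454
grip_force: 20.0
```

arm_command --rows '[{"travel":[0,0,0],"turn":0},{"travel":[0,0,0],"turn":0},{"travel":[0,0,0],"turn":0},{"travel":[0,0,0],"turn":0},{"travel":[0,0,0],"turn":0},{"travel":[0,0,0],"turn":0},{"travel":[0,0,-0.01],"turn":0},{"travel":[0,0,-0.03],"turn":0}]' --hand 0.08

```text
time: 19.65
ee_pos: [0.4512, 0.2922, 0.1138]
eef_rot: [-0.0, 0.656, 0.755, -0.001]
contact_force: [0.3, 0.2, -0.2]
width: 0.0797
grip_force: 0.0
```

arm_command --rows '[{"travel":[0,0,-0.03],"turn":0},{"travel":[0,0,-0.07],"turn":0},{"travel":[0,0,-0.11],"turn":0},{"travel":[-0.02,0,-0.13],"turn":0},{"travel":[-0.06,0,-0.13],"turn":0},{"travel":[-0.105,0,-0.13],"turn":0},{"travel":[-0.15,0,-0.13],"turn":0},{"travel":[-0.195,0,-0.13],"turn":0}]' --hand 0.094

```text
time: 20.45
ee_pos: [0.4793, 0.0981, 0.245]
eef_rot: [0.0, 0.656, 0.755, 0.001]
contact_force: [0.0, 0.1, 0.0]
width: 0.0941
grip_force: 0.0
```

```bash
python3 to.py .515,-.151,.22,11 .515,-.151,.035
```

```text
t 20.45 pos [0.4793 0.0981 0.245 ] yaw 8.04 tilt -1.0 w 0.0941 grip 0.0 F [0.  0.1 0. ] q7 0.13
.515,-.151,.22,11 -> [-0.2516  0.0005  0.0249] dist 0.253 turn -0.0517
.515,-.151,.035 -> [0.    0.    0.185] dist 0.185
```

arm_command --rows '[{"travel":[-0.045,0,0.005],"turn":-0.01},{"travel":[-0.09,0,0.01],"turn":-0.02},{"travel":[-0.135,0,0.015],"turn":-0.03},{"travel":[-0.18,0,0.02],"turn":-0.04},{"travel":[-0.22,0,0.025],"turn":-0.052},{"travel":[-0.245,0.0005,0.025],"turn":-0.052},{"travel":[-0.252,0.0005,0.025],"turn":-0.052},{"travel":[-0.252,0.0005,0.025],"turn":-0.052}]'

```text
time: 21.25
ee_pos: [0.5149, -0.1502, 0.2195]
eef_rot: [0.0, 0.637, 0.771, 0.0]
contact_force: [-0.4, 0.6, 0.3]
width: 0.0939
grip_force: 0.0
```

```bash
python3 to.py .515,-.151,.22,11 .515,-.151,.035
```

```text
t 21.25 pos [ 0.5149 -0.1502  0.2195] yaw 10.89 tilt -1.0 w 0.0939 grip 0.0 F [-0.4  0.6  0.3] q7 0.72
.515,-.151,.22,11 -> [-0.0008 -0.     -0.0005] dist 0.001 turn -0.0019
.515,-.151,.035 -> [0.    0.    0.185] dist 0.185
```

arm_command --rows '[{"travel":[-0.001,0,0.03],"turn":0},{"travel":[-0.001,0,0.065],"turn":0},{"travel":[-0.001,0,0.1],"turn":0},{"travel":[-0.001,0,0.13],"turn":0},{"travel":[-0.001,0,0.155],"turn":0},{"travel":[-0.001,0,0.173],"turn":0},{"travel":[-0.001,0,0.184],"turn":0},{"travel":[-0.001,0,0.184],"turn":0}]'

```text
time: 22.05
ee_pos: [0.5145, -0.1486, 0.0342]
eef_rot: [-0.001, 0.635, 0.772, -0.0]
contact_force: [-0.6, -0.3, 0.4]
width: 0.0938
grip_force: 0.0
```

arm_command --rows '[{"travel":[0,0,0],"turn":0},{"travel":[0,0,0],"turn":0},{"travel":[0,0,0],"turn":0},{"travel":[0,0,0],"turn":0},{"travel":[0,0,0],"turn":0},{"travel":[0,0,0],"turn":0},{"travel":[0,0,0],"turn":0},{"travel":[0,0,0],"turn":0}]' --hand 0.04 --newtons 20

```text
time: 22.85
ee_pos: [0.5143, -0.151, 0.0352]
eef_rot: [-0.001, 0.636, 0.771, -0.0]
contact_force: [-2.4, -0.2, 5.0]
width: 0.0565
grip_force: 29.3
```

arm_command --rows '[{"travel":[0,0,-0.008],"turn":0},{"travel":[0,0,-0.025],"turn":0},{"travel":[0,0,-0.05],"turn":0},{"travel":[0,0,-0.08],"turn":0},{"travel":[0,0,-0.1],"turn":0},{"travel":[0,0,-0.11],"turn":0},{"travel":[0,0,-0.11],"turn":0},{"travel":[0,0,-0.11],"turn":0}]'

```text
time: 23.65
ee_pos: [0.5148, -0.1502, 0.1444]
eef_rot: [-0.001, 0.636, 0.772, -0.0]
contact_force: [0.6, 1.3, -2.0]
width: 0.0563
grip_force: 28.5
```

```bash
python3 to.py .4414,.1261,.147,11.2 .4414,.1261,.043
```

```text
t 23.65 pos [ 0.5148 -0.1502  0.1444] yaw 11.02 tilt -1.0 w 0.0563 grip 28.5 F [ 0.6  1.3 -2. ] q7 0.78
.4414,.1261,.147,11.2 -> [ 0.2853 -0.0192 -0.0024] dist 0.286 turn -0.0031
.4414,.1261,.043 -> [0.    0.    0.104] dist 0.104
```

arm_command --rows '[{"travel":[0.025,-0.002,0],"turn":0},{"travel":[0.065,-0.004,0],"turn":0},{"travel":[0.105,-0.007,0],"turn":0},{"travel":[0.145,-0.01,0],"turn":0},{"travel":[0.185,-0.012,0],"turn":0},{"travel":[0.225,-0.015,0],"turn":0},{"travel":[0.26,-0.018,0],"turn":0},{"travel":[0.28,-0.019,0],"turn":0}]'

```text
time: 24.45
ee_pos: [0.4407, 0.1234, 0.1437]
eef_rot: [-0.001, 0.635, 0.773, -0.001]
contact_force: [0.4, -0.2, -2.9]
width: 0.0559
grip_force: 28.5
```

arm_command --rows '[{"travel":[0.005,0,0],"turn":0},{"travel":[0.005,0,0],"turn":0},{"travel":[0.005,0,0],"turn":0},{"travel":[0.005,0,0],"turn":0},{"travel":[0.005,0,0],"turn":0},{"travel":[0.005,0,0],"turn":0},{"travel":[0.005,0,0],"turn":0},{"travel":[0.005,0,0],"turn":0}]'

```text
time: 25.25
ee_pos: [0.4422, 0.1253, 0.1451]
eef_rot: [-0.0, 0.636, 0.772, 0.0]
contact_force: [0.0, 0.3, -2.1]
width: 0.0562
grip_force: 28.5
```

```bash
python3 to.py .4414,.1261,.147,11.2 .4414,.1261,.043
```

```text
t 25.25 pos [0.4422 0.1253 0.1451] yaw 10.98 tilt -1.0 w 0.0562 grip 28.5 F [ 0.   0.3 -2.1] q7 0.25
.4414,.1261,.147,11.2 -> [ 0.001  -0.0006 -0.0019] dist 0.002 turn -0.0038
.4414,.1261,.043 -> [0.    0.    0.104] dist 0.104
```

arm_command --rows '[{"travel":[0.001,0,0.015],"turn":0},{"travel":[0.001,0,0.035],"turn":0},{"travel":[0.001,0,0.055],"turn":0},{"travel":[0.001,0,0.07],"turn":0},{"travel":[0.001,0,0.082],"turn":0},{"travel":[0.001,0,0.092],"turn":0},{"travel":[0.001,0,0.097],"turn":0},{"travel":[0.001,0,0.099],"turn":0}]'

```text
time: 26.05
ee_pos: [0.4419, 0.1264, 0.0458]
eef_rot: [-0.0, 0.636, 0.772, -0.0]
contact_force: [-0.5, 0.6, -2.2]
width: 0.0563
grip_force: 28.5
```

arm_command --rows '[{"travel":[0,0,0.001],"turn":0},{"travel":[0,0,0.002],"turn":0},{"travel":[0,0,0.003],"turn":0},{"travel":[0,0,0.003],"turn":0},{"travel":[0,0,0.003],"turn":0},{"travel":[0,0,0.003],"turn":0},{"travel":[0,0,0.003],"turn":0},{"travel":[0,0,0.003],"turn":0}]'

```text
time: 26.85
ee_pos: [0.4423, 0.1265, 0.0433]
eef_rot: [0.0, 0.636, 0.772, 0.0]
contact_force: [0.7, 0.7, 2.7]
width: 0.0563
grip_force: 28.7
```

arm_command --rows '[{"travel":[0,0,0],"turn":0},{"travel":[0,0,0],"turn":0},{"travel":[0,0,0],"turn":0},{"travel":[0,0,0],"turn":0},{"travel":[0,0,0],"turn":0},{"travel":[0,0,-0.005],"turn":0},{"travel":[0,0,-0.015],"turn":0},{"travel":[0,0,-0.035],"turn":0}]' --hand 0.075

```text
time: 27.65
ee_pos: [0.4411, 0.1261, 0.0783]
eef_rot: [-0.001, 0.636, 0.772, -0.001]
contact_force: [0.8, -0.3, -0.4]
width: 0.0751
grip_force: 0.0
```

arm_command --rows '[{"travel":[0,0,-0.04],"turn":0},{"travel":[0,0,-0.09],"turn":0},{"travel":[-0.03,0,-0.13],"turn":0},{"travel":[-0.07,0,-0.16],"turn":0},{"travel":[-0.11,0,-0.175],"turn":0},{"travel":[-0.155,0,-0.175],"turn":0},{"travel":[-0.2,0,-0.175],"turn":0},{"travel":[-0.245,0,-0.175],"turn":0}]' --hand 0.094

```text
time: 28.45
ee_pos: [0.4886, -0.1157, 0.2542]
eef_rot: [0.0, 0.636, 0.772, 0.001]
contact_force: [1.0, 0.3, 0.2]
width: 0.094
grip_force: 0.0
```

```bash
python3 to.py .4128,-.265,.25,11.2 .4128,-.265,.098
```

```text
t 28.45 pos [ 0.4886 -0.1157  0.2542] yaw 11.01 tilt -1.0 w 0.094 grip 0.0 F [1.  0.3 0.2] q7 0.68
.4128,-.265,.25,11.2 -> [-0.1321 -0.103   0.0041] dist 0.167 turn -0.0033
.4128,-.265,.098 -> [0.    0.    0.152] dist 0.152
```

arm_command --rows '[{"travel":[-0.032,-0.025,0],"turn":0},{"travel":[-0.064,-0.05,0],"turn":0},{"travel":[-0.096,-0.075,0],"turn":0},{"travel":[-0.12,-0.094,0],"turn":0},{"travel":[-0.132,-0.103,0],"turn":0},{"travel":[-0.132,-0.103,0],"turn":0},{"travel":[-0.132,-0.103,0],"turn":0},{"travel":[-0.132,-0.103,0],"turn":0}]'

```text
time: 29.25
ee_pos: [0.4134, -0.2619, 0.2532]
eef_rot: [-0.0, 0.635, 0.772, 0.0]
contact_force: [-0.4, 0.6, -0.8]
width: 0.094
grip_force: 0.0
```

```bash
python3 to.py .4128,-.265,.25,11.2 .4128,-.265,.098
python3 - <<'E'
from m import *
print(circ(.4128,-.265,.033,.02,.1,cl[1]),circ(.4128,-.265,.033,.02,.05,cl[1]),circ(.4128,-.265,.033,.08,.115,cl[1]))
E
```

```text
t 29.25 pos [ 0.4134 -0.2619  0.2532] yaw 11.12 tilt -1.0 w 0.094 grip 0.0 F [-0.4  0.6 -0.8] q7 1.01
.4128,-.265,.25,11.2 -> [-0.0029 -0.0012  0.0032] dist 0.004 turn -0.0014
.4128,-.265,.098 -> [0.    0.    0.152] dist 0.152 
(array([ 0.4117, -0.2635]), 809, 0.001) (array([ 0.4108, -0.2625]), 295, 0.0008) (array([ 0.4128, -0.2648]), 371, 0.0009)
```

arm_command --rows '[{"travel":[-0.003,-0.001,0.02],"turn":0},{"travel":[-0.003,-0.001,0.05],"turn":0},{"travel":[-0.003,-0.001,0.08],"turn":0},{"travel":[-0.003,-0.001,0.105],"turn":0},{"travel":[-0.003,-0.001,0.125],"turn":0},{"travel":[-0.003,-0.001,0.142],"turn":0},{"travel":[-0.003,-0.001,0.154],"turn":0},{"travel":[-0.003,-0.001,0.154],"turn":0}]'

```text
time: 30.15
ee_pos: [0.4118, -0.2653, 0.0978]
eef_rot: [-0.001, 0.636, 0.772, -0.0]
contact_force: [-0.2, 0.3, 0.1]
width: 0.0936
grip_force: 0.0
```

arm_command --rows '[{"travel":[0,0,0],"turn":0},{"travel":[0,0,0],"turn":0},{"travel":[0,0,0],"turn":0},{"travel":[0,0,0],"turn":0},{"travel":[0,0,0],"turn":0},{"travel":[0,0,0],"turn":0},{"travel":[0,0,0],"turn":0},{"travel":[0,0,0],"turn":0}]' --hand 0.045 --newtons 25

```text
time: 30.95
ee_pos: [0.4129, -0.2666, 0.0993]
eef_rot: [0.0, 0.636, 0.772, 0.0]
contact_force: [2.6, -0.2, 2.2]
width: 0.0591
grip_force: 24.0
```

```bash
python3 to.py .4128,-.265,.198
```

```text
t 30.95 pos [ 0.4129 -0.2666  0.0993] yaw 11.0 tilt -1.0 w 0.0591 grip 24.0 F [ 2.6 -0.2  2.2] q7 1.21
.4128,-.265,.198 -> [ 0.0016  0.0003 -0.0987] dist 0.099
```

arm_command --rows '[{"travel":[0,0,-0.003],"turn":0},{"travel":[0,0,-0.008],"turn":0},{"travel":[0,0,-0.014],"turn":0},{"travel":[0,0,-0.02],"turn":0},{"travel":[0,0,-0.025],"turn":0},{"travel":[0,0,-0.03],"turn":0},{"travel":[0,0,-0.03],"turn":0},{"travel":[0,0,-0.03],"turn":0}]'

```text
time: 31.75
ee_pos: [0.4124, -0.2664, 0.1292]
eef_rot: [0.0, 0.636, 0.772, 0.0]
contact_force: [-0.4, -0.0, -3.0]
width: 0.0595
grip_force: 23.1
```

```bash
python3 to.py
python3 - <<'E'
from m import *
p,d=grab("side");cv2.imwrite('pics/s2.png',cv2.resize(p[190:370,230:430],None,fx=3,fy=3)[:,:,::-1])
for z in (.06,.08,.1): print(circ(.4128,-.265,.033,z-.02,z,cl[1]))
E
```

```text
t 31.75 pos [ 0.4124 -0.2664  0.1292] yaw 11.01 tilt -1.0 w 0.0595 grip 23.1 F [-0.4 -0.  -3. ] q7 1.17
(array([ 0.4098, -0.2617]), 195, 0.0009)
(array([ 0.41  , -0.2627]), 203, 0.0008)
(array([ 0.4106, -0.2634]), 208, 0.0008)
```

View pics/s2.png

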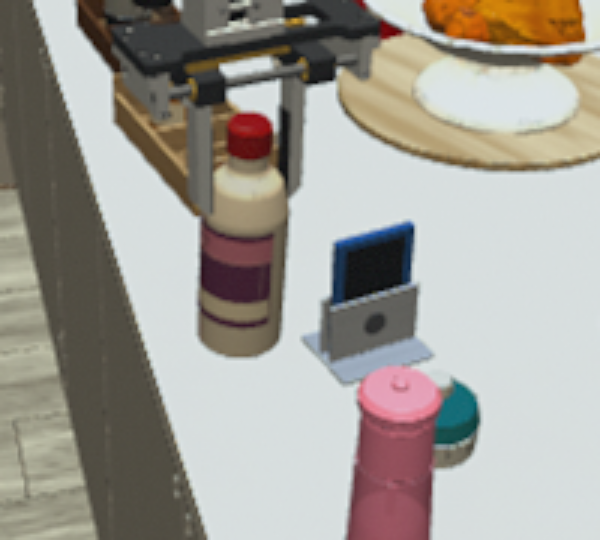

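The syrup hangs upright between the fingers at (240,250), clear of the worktop.

arm_command --rows '[{"travel":[0,0,-0.01],"turn":0},{"travel":[0,0,-0.025],"turn":0},{"travel":[0,0,-0.04],"turn":0},{"travel":[0,0,-0.052],"turn":0},{"travel":[0,0,-0.06],"turn":0},{"travel":[0,0,-0.065],"turn":0},{"travel":[0,0,-0.065],"turn":0},{"travel":[0,0,-0.065],"turn":0}]'

```text
time: 32.7
ee_pos: [0.4121, -0.2662, 0.1938]
eef_rot: [-0.0, 0.636, 0.772, -0.0]
contact_force: [-1.1, 0.5, -2.7]
width: 0.0589
grip_force: 23.1
```

```bash
python3 to.py .4605,.0365,.195,11.2 .4605,.0365,.107
```

```text
t 32.7 pos [ 0.4121 -0.2662  0.1938] yaw 11.0 tilt -1.0 w 0.0589 grip 23.1 F [-1.1  0.5 -2.7] q7 1.09
.4605,.0365,.195,11.2 -> [ 0.2879  0.1053 -0.0011] dist 0.307 turn -0.0035
.4605,.0365,.107 -> [0.    0.    0.088] dist 0.088
```

arm_command --rows '[{"travel":[0.012,0.004,0],"turn":0},{"travel":[0.036,0.013,0],"turn":0},{"travel":[0.064,0.023,0],"turn":0},{"travel":[0.092,0.034,0],"turn":0},{"travel":[0.12,0.044,0],"turn":0},{"travel":[0.148,0.054,0],"turn":0},{"travel":[0.176,0.064,0],"turn":0},{"travel":[0.204,0.075,0],"turn":0}]'

```text
time: 33.5
ee_pos: [0.4463, -0.0496, 0.1936]
eef_rot: [-0.001, 0.636, 0.772, -0.0]
contact_force: [0.2, -0.8, -4.3]
width: 0.0594
grip_force: 23.1
```

arm_command --rows '[{"travel":[0.025,0.009,0],"turn":0},{"travel":[0.05,0.018,0],"turn":0},{"travel":[0.068,0.025,0],"turn":0},{"travel":[0.08,0.029,0],"turn":0},{"travel":[0.084,0.03,0],"turn":0},{"travel":[0.084,0.03,0],"turn":0},{"travel":[0.084,0.03,0],"turn":0},{"travel":[0.084,0.03,0],"turn":0}]'

```text
time: 34.3
ee_pos: [0.4603, 0.0351, 0.1941]
eef_rot: [0.0, 0.637, 0.771, -0.0]
contact_force: [0.6, 0.4, -2.1]
width: 0.0591
grip_force: 23.1
```

```bash
python3 to.py .4605,.0365,.195,11.2 .4605,.0365,.107
python3 - <<'E'
from m import *
for A in cl: print([circ(.459,.04,.033,z-.03,z,A) for z in (.15,.18)])
E
```

```text
t 34.3 pos [0.4603 0.0351 0.1941] yaw 10.89 tilt -1.0 w 0.0591 grip 23.1 F [ 0.6  0.4 -2.1] q7 0.43
.4605,.0365,.195,11.2 -> [ 0.0013  0.0004 -0.0009] dist 0.002 turn -0.0055
.4605,.0365,.107 -> [0.    0.    0.088] dist 0.088 
[(array([0.459, 0.04 ]), 0, nan), (array([0.459, 0.04 ]), 0, nan)]
[(array([0.4583, 0.0384]), 227, 0.0012), (array([0.4595, 0.0377]), 245, 0.0012)]
  return _methods._mean(a, axis=axis, dtype=dtype,
  ret = ret.dtype.type(ret / rcount)
```

arm_command --rows '[{"travel":[0,0,0.012],"turn":0},{"travel":[0,0,0.028],"turn":0},{"travel":[0,0,0.043],"turn":0},{"travel":[0,0,0.056],"turn":0},{"travel":[0,0,0.067],"turn":0},{"travel":[0,0,0.076],"turn":0},{"travel":[0,0,0.081],"turn":0},{"travel":[0,0,0.083],"turn":0}]'

```text
time: 35.2
ee_pos: [0.4603, 0.0362, 0.1106]
eef_rot: [-0.0, 0.636, 0.772, -0.0]
contact_force: [-0.2, 0.3, -3.5]
width: 0.0592
grip_force: 23.1
```

arm_command --rows '[{"travel":[0,0,0.001],"turn":0},{"travel":[0,0,0.002],"turn":0},{"travel":[0,0,0.003],"turn":0},{"travel":[0,0,0.004],"turn":0},{"travel":[0,0,0.004],"turn":0},{"travel":[0,0,0.004],"turn":0},{"travel":[0,0,0.004],"turn":0},{"travel":[0,0,0.004],"turn":0}]'

```text
time: 36.0
ee_pos: [0.4609, 0.036, 0.1074]
eef_rot: [0.0, 0.636, 0.772, 0.0]
contact_force: [0.4, -1.3, 4.1]
width: 0.0591
grip_force: 24.1
```

arm_command --rows '[{"travel":[0,0,0],"turn":0},{"travel":[0,0,0],"turn":0},{"travel":[0,0,0],"turn":0},{"travel":[0,0,0],"turn":0},{"travel":[0,0,0],"turn":0},{"travel":[0,0,0],"turn":0},{"travel":[0,0,-0.01],"turn":0},{"travel":[0,0,-0.025],"turn":0}]' --hand 0.094

```text
time: 36.8
ee_pos: [0.4598, 0.0361, 0.1323]
eef_rot: [-0.001, 0.636, 0.771, -0.001]
contact_force: [-0.2, 1.0, 0.1]
width: 0.0943
grip_force: 0.0
```

arm_command --rows '[{"travel":[0,0,-0.03],"turn":0},{"travel":[0,0,-0.07],"turn":0},{"travel":[0,0,-0.11],"turn":0},{"travel":[-0.01,0,-0.12],"turn":0.12},{"travel":[-0.05,0,-0.12],"turn":0.25},{"travel":[-0.09,0,-0.12],"turn":0.38},{"travel":[-0.13,0,-0.12],"turn":0.51},{"travel":[-0.17,0,-0.12],"turn":0.64}]'

```text
time: 37.6
ee_pos: [0.493, -0.1319, 0.253]
eef_rot: [0.0, 0.848, 0.53, 0.0]
contact_force: [0.2, 0.7, -0.8]
width: 0.0938
grip_force: 0.0
```

```bash
python3 to.py .5145,-.2675,.22,-77.5 .5145,-.2675,.075
```

```text
t 37.6 pos [ 0.493  -0.1319  0.253 ] yaw -25.95 tilt -1.0 w 0.0938 grip 0.0 F [ 0.2  0.7 -0.8] q7 0.19
.5145,-.2675,.22,-77.5 -> [-0.1126  0.0786  0.0329] dist 0.141 turn 0.8997
.5145,-.2675,.075 -> [0.    0.    0.145] dist 0.145
```

arm_command --rows '[{"travel":[-0.025,0.017,0.005],"turn":0.13},{"travel":[-0.05,0.035,0.01],"turn":0.26},{"travel":[-0.075,0.052,0.015],"turn":0.39},{"travel":[-0.1,0.07,0.02],"turn":0.52},{"travel":[-0.113,0.079,0.025],"turn":0.65},{"travel":[-0.113,0.079,0.03],"turn":0.78},{"travel":[-0.113,0.079,0.033],"turn":0.9},{"travel":[-0.113,0.079,0.033],"turn":0.9}]' --hand 0.05

```text
time: 38.4
ee_pos: [0.5148, -0.2665, 0.2189]
eef_rot: [-0.0, 0.994, 0.111, -0.001]
contact_force: [-0.1, 0.1, -0.2]
width: 0.0502
grip_force: 0.0
```

```bash
python3 to.py .5145,-.2675,.22,-77.5 .5145,-.2675,.075;  python3 - <<'E'
from m import *
for A in cl:
    Q=near(A,.514,-.267,.06,.065,.116);print(np.round(np.hstack([*cv2.minAreaRect(Q[:,:2].astype(np.float32)*1000)]),1),len(Q),Q[:,2].max())
for c in ('top','side'):
    for r in env.silhouettes(c,'syrup')[:2]: print(c,r['xy'],r['conf'])
P=cl[1]
for n,a in dict(syrup=(.4585,.0398,.033,.05,.12),pepper=(.4397,.3794,.0275,.05,.095),salt=(.4519,.2923,.0245,.045,.075)).items(): print(n,circ(*a),circ(*a[:3],a[3],a[4],A=cl[1]))
E
```

```text
t 38.4 pos [ 0.5148 -0.2665  0.2189] yaw -77.27 tilt -1.0 w 0.0502 grip 0.0 F [-0.1  0.1 -0.2] q7 -0.29
.5145,-.2675,.22,-77.5 -> [-0.0005  0.0009 -0.0011] dist 0.001 turn 0.0039
.5145,-.2675,.075 -> [0.    0.    0.145] dist 0.145 
[ 515.1 -267.1   71.1    9.5   12.3] 221 0.11575136275126052
[ 513.8 -268.6   72.    13.6   12.7] 502 0.11422238394355022
side [302.5, 215.6] 0.64
side [283.8, 187.8] 0.5
syrup (array([0.4603, 0.0365]), 574, 0.0016) (array([0.4603, 0.0365]), 574, 0.0016)
pepper (array([0.4382, 0.3851]), 358, 0.0023) (array([0.4376, 0.386 ]), 135, 0.0024)
salt (array([0.4553, 0.2679]), 321, 0.0068) (array([0.4454, 0.2592]), 160, 0.0074)
```

arm_command --rows '[{"travel":[-0.0005,0.001,0.025],"turn":0.004},{"travel":[-0.0005,0.001,0.055],"turn":0.004},{"travel":[-0.0005,0.001,0.08],"turn":0.004},{"travel":[-0.0005,0.001,0.1],"turn":0.004},{"travel":[-0.0005,0.001,0.12],"turn":0.004},{"travel":[-0.0005,0.001,0.136],"turn":0.004},{"travel":[-0.0005,0.001,0.145],"turn":0.004},{"travel":[-0.0005,0.001,0.145],"turn":0.004}]'

```text
time: 39.4
ee_pos: [0.5145, -0.2673, 0.0733]
eef_rot: [-0.001, 0.994, 0.109, -0.001]
contact_force: [0.4, 0.3, 1.0]
width: 0.0499
grip_force: 0.0
```

arm_command --rows '[{"travel":[0,0,0],"turn":0},{"travel":[0,0,0],"turn":0},{"travel":[0,0,0],"turn":0},{"travel":[0,0,0],"turn":0},{"travel":[0,0,0],"turn":0},{"travel":[0,0,0],"turn":0},{"travel":[0,0,0],"turn":0},{"travel":[0,0,0],"turn":0}]' --hand 0.0 --newtons 15

```text
time: 40.2
ee_pos: [0.515, -0.2677, 0.0742]
eef_rot: [-0.0, 0.994, 0.109, 0.0]
contact_force: [0.7, 0.2, 2.1]
width: 0.0079
grip_force: 15.0
```

```bash
python3 to.py .5145,-.2675,.22,-77.5
```

```text
t 40.2 pos [ 0.515  -0.2677  0.0742] yaw -77.46 tilt -1.0 w 0.0079 grip 15.0 F [0.7 0.2 2.1] q7 -0.14
.5145,-.2675,.22,-77.5 -> [-0.0004 -0.0003 -0.1458] dist 0.146 turn 0.0006
```

arm_command --rows '[{"travel":[0,0,-0.005],"turn":0},{"travel":[0,0,-0.015],"turn":0},{"travel":[0,0,-0.03],"turn":0},{"travel":[0,0,-0.045],"turn":0},{"travel":[0,0,-0.06],"turn":0},{"travel":[0,0,-0.08],"turn":0},{"travel":[0,0,-0.105],"turn":0},{"travel":[0,0,-0.13],"turn":0}]'

```text
time: 41.0
ee_pos: [0.5147, -0.2679, 0.2061]
eef_rot: [0.0, 0.994, 0.109, 0.0]
contact_force: [0.9, -0.7, -1.0]
width: 0.008
grip_force: 15.0
```

arm_command --rows '[{"travel":[0,0,-0.03],"turn":0},{"travel":[0,0,-0.06],"turn":0},{"travel":[0,0,-0.085],"turn":0},{"travel":[0,0,-0.1],"turn":0},{"travel":[0,0,-0.105],"turn":0},{"travel":[0,0,-0.105],"turn":0},{"travel":[0,0,-0.105],"turn":0},{"travel":[0,0,-0.105],"turn":0}]'

```text
time: 41.8
ee_pos: [0.5145, -0.2673, 0.3081]
eef_rot: [-0.001, 0.994, 0.109, -0.001]
contact_force: [0.3, 0.0, -1.9]
width: 0.0078
grip_force: 15.0
```

```bash
python3 to.py .4598,.2359,.31,-82 .4598,.2359,.08
```

```text
t 41.8 pos [ 0.5145 -0.2673  0.3081] yaw -77.47 tilt -1.0 w 0.0078 grip 15.0 F [ 0.3  0.  -1.9] q7 -0.37
.4598,.2359,.31,-82 -> [ 0.0558 -0.503  -0.0013] dist 0.506 turn 0.079
.4598,.2359,.08 -> [0.   0.   0.23] dist 0.23
```

arm_command --rows '[{"travel":[0.002,-0.02,0],"turn":0.01},{"travel":[0.006,-0.055,0],"turn":0.02},{"travel":[0.01,-0.09,0],"turn":0.03},{"travel":[0.014,-0.125,0],"turn":0.04},{"travel":[0.018,-0.16,0],"turn":0.05},{"travel":[0.022,-0.195,0],"turn":0.06},{"travel":[0.026,-0.23,0],"turn":0.07},{"travel":[0.03,-0.265,0],"turn":0.079}]'

```text
time: 42.6
ee_pos: [0.4859, -0.001, 0.3084]
eef_rot: [0.0, 0.998, 0.07, -0.001]
contact_force: [-0.1, -0.1, -1.3]
width: 0.008
grip_force: 15.0
```

```bash
python3 to.py .4598,.2359,.31,-82 .4598,.2359,.08
```

```text
t 42.6 pos [ 0.4859 -0.001   0.3084] yaw -82.02 tilt -1.0 w 0.008 grip 15.0 F [-0.1 -0.1 -1.3] q7 -0.89
.4598,.2359,.31,-82 -> [ 0.007  -0.2382 -0.0016] dist 0.238 turn -0.0004
.4598,.2359,.08 -> [0.   0.   0.23] dist 0.23
```

arm_command --rows '[{"travel":[0.001,-0.035,0],"turn":0},{"travel":[0.002,-0.075,0],"turn":0},{"travel":[0.003,-0.115,0],"turn":0},{"travel":[0.004,-0.155,0],"turn":0},{"travel":[0.005,-0.195,0],"turn":0},{"travel":[0.006,-0.225,0],"turn":0},{"travel":[0.007,-0.238,0],"turn":0},{"travel":[0.007,-0.238,0],"turn":0}]'

```text
time: 43.4
ee_pos: [0.46, 0.2353, 0.3082]
eef_rot: [0.001, 0.997, 0.071, -0.0]
contact_force: [0.1, -0.3, -1.5]
width: 0.008
grip_force: 15.0
```

```bash
python3 to.py .4598,.2359,.16,-82 .4598,.2359,.08
python3 - <<'E'
from m import *
p,d=grab("side");cv2.imwrite('pics/s3.png',cv2.resize(p[110:270,220:400],None,fx=4,fy=3.75)[:,:,::-1])
a=np.radians(8);o=np.array([.4476,.323])
for A in cl:
    Q=A[(A[:,2]>.053)&(A[:,2]<.063)];D=Q[:,:2]-o
    X=D@[np.cos(a),np.sin(a)];Y=D@[-np.sin(a),np.cos(a)]
    m=(abs(X)<.04)&(Y>-.12)&(Y<-.06);print(np.histogram(Y[m]*1000,np.arange(-114,-60,3)))
    m=(abs(X)<.04)&(Y>.085)&(Y<.12);print(np.histogram(Y[m]*1000,np.arange(87,118,3)))
    H=A[(A[:,2]>.2)&(A[:,2]<.31)&(np.hypot(A[:,0]-.46,A[:,1]-.236)<.06)]
    if len(H)>20: print('slate',np.round(np.hstack([*cv2.minAreaRect(H[:,:2].astype(np.float32)*1000)]),1),H.min(0),H.max(0))
E
```

```text
t 43.4 pos [0.46   0.2353 0.3082] yaw -81.81 tilt -1.0 w 0.008 grip 15.0 F [ 0.1 -0.3 -1.5] q7 -1.32
.4598,.2359,.16,-82 -> [ 0.     -0.0008  0.1482] dist 0.148 turn 0.0033
.4598,.2359,.08 -> [0.   0.   0.08] dist 0.08 
(array([ 0,  0,  0, 34, 32, 16,  0,  0,  0,  0,  0,  4, 43, 36,  1,  0,  0]), array([-114, -111, -108, -105, -102,  -99,  -96,  -93,  -90,  -87,  -84,
        -81,  -78,  -75,  -72,  -69,  -66,  -63]))
(array([0, 0, 0, 0, 0, 0, 0, 0, 0, 0]), array([ 87,  90,  93,  96,  99, 102, 105, 108, 111, 114, 117]))
slate [453.7 232.   56.9   8.    5.4] [0.4253226  0.22530128 0.23802483] [0.48210233 0.23458364 0.30947902]
(array([ 0,  1,  1, 13, 15, 12,  1,  0,  0,  0,  1, 12, 19, 17, 10,  1,  0]), array([-114, -111, -108, -105, -102,  -99,  -96,  -93,  -90,  -87,  -84,
        -81,  -78,  -75,  -72,  -69,  -66,  -63]))
(array([0, 0, 1, 3, 5, 4, 2, 1, 0, 0]), array([ 87,  90,  93,  96,  99, 102, 105, 108, 111, 114, 117]))
slate [461.  232.2  74.9  16.4   9.1] [0.42456282 0.22027078 0.24187831] [0.49697124 0.24471967 0.30971226]
```

View pics/s3.png

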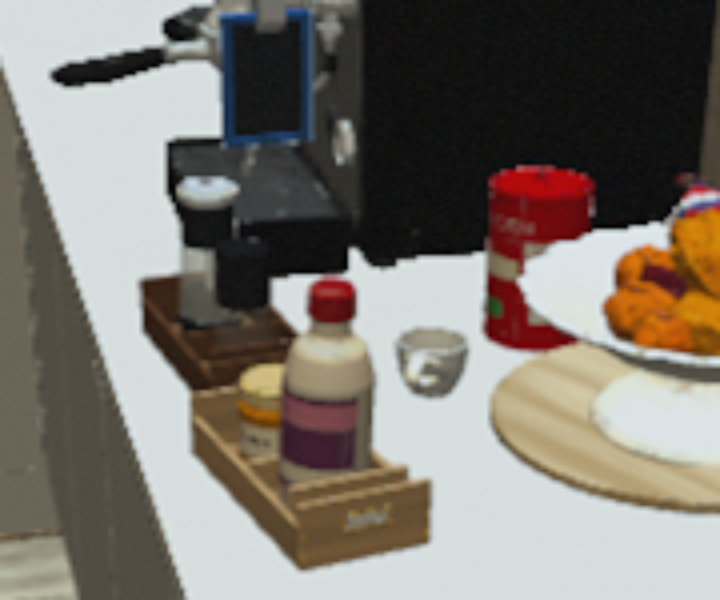

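The syrup, honey, pepper and salt all stand upright in their compartments. The slate hangs straight at (268,78).

arm_command --rows '[{"travel":[0,-0.0005,0.025],"turn":0.003},{"travel":[0,-0.0005,0.055],"turn":0.003},{"travel":[0,-0.0005,0.085],"turn":0.003},{"travel":[0,-0.0005,0.115],"turn":0.003},{"travel":[0,-0.0005,0.14],"turn":0.003},{"travel":[0,-0.0005,0.16],"turn":0.003},{"travel":[0,-0.0005,0.165],"turn":0.003},{"travel":[0,-0.0005,0.165],"turn":0.003}]'

```text
time: 44.35
ee_pos: [0.4606, 0.2331, 0.1442]
eef_rot: [0.0, 0.998, 0.067, -0.0]
contact_force: [-0.5, -0.4, -0.9]
width: 0.0076
grip_force: 15.0
```

arm_command --rows '[{"travel":[0,0,0.01],"turn":0},{"travel":[0,0,0.02],"turn":0},{"travel":[0,0,0.03],"turn":0},{"travel":[0,0,0.04],"turn":0},{"travel":[0,0,0.05],"turn":0},{"travel":[0,0,0.057],"turn":0},{"travel":[0,0,0.061],"turn":0},{"travel":[0,0,0.062],"turn":0}]'

```text
time: 45.15
ee_pos: [0.4602, 0.2344, 0.0816]
eef_rot: [0.0, 0.998, 0.068, -0.0]
contact_force: [-0.2, -0.3, -1.6]
width: 0.0076
grip_force: 15.0
```

arm_command --rows '[{"travel":[0,0,0.001],"turn":0},{"travel":[0,0,0.002],"turn":0},{"travel":[0,0,0.003],"turn":0},{"travel":[0,0,0.004],"turn":0},{"travel":[0,0,0.004],"turn":0},{"travel":[0,0,0.004],"turn":0},{"travel":[0,0,0.004],"turn":0},{"travel":[0,0,0.004],"turn":0}]'

```text
time: 45.95
ee_pos: [0.4605, 0.2346, 0.0782]
eef_rot: [-0.0, 0.998, 0.068, 0.0]
contact_force: [0.6, -0.1, 1.0]
width: 0.0082
grip_force: 15.0
```

arm_command --rows '[{"travel":[0,0,0],"turn":0},{"travel":[0,0,0],"turn":0},{"travel":[0,0,0],"turn":0},{"travel":[0,0,0],"turn":0},{"travel":[0,0,0],"turn":0},{"travel":[0,0,0],"turn":0},{"travel":[0,0,0],"turn":0},{"travel":[0,0,0],"turn":0}]' --hand 0.06

```text
time: 46.75
ee_pos: [0.4604, 0.2345, 0.0781]
eef_rot: [0.0, 0.998, 0.068, 0.0]
contact_force: [-0.5, -0.8, 0.6]
width: 0.0599
grip_force: 0.3
```

arm_command --rows '[{"travel":[0,0,-0.01],"turn":0},{"travel":[0,0,-0.03],"turn":0},{"travel":[0,0,-0.06],"turn":0},{"travel":[0,0,-0.09],"turn":0},{"travel":[0,0,-0.12],"turn":0},{"travel":[0,0,-0.15],"turn":0},{"travel":[0,0,-0.18],"turn":0},{"travel":[0,0,-0.2],"turn":0}]'

```text
time: 47.55
ee_pos: [0.4609, 0.2343, 0.2807]
eef_rot: [-0.0, 0.998, 0.068, 0.001]
contact_force: [0.6, -0.0, -0.4]
width: 0.0601
grip_force: 0.0
```

Run:
```python
from h import *
p,d=grab("side");q,_=grab("top")
a=cv2.resize(p[130:270,230:380],(400,400));b=cv2.resize(q[230:380,110:320],(400,400))
cv2.imwrite('pics/s4.png',np.hstack([a,b])[:,:,::-1])
```

```text
(no output)
```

View pics/s4.png

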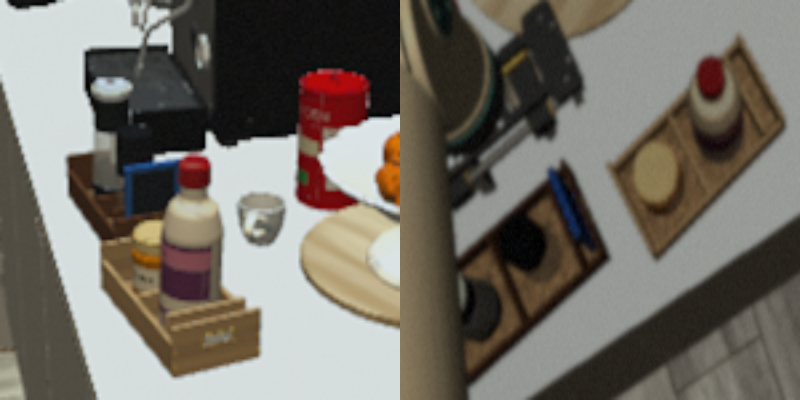

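Slate stands in the dark bay (left panel (155,185), right panel (568,205)). All four items are upright, and the mug is in place. I do a last numeric check before handing in.

Run:
```python
from h import *
for c in("side","top"):
    p,d=grab(c);P=cloud(c,d).reshape(-1,3)
    for n,o,a,xy in [('honey','p',11.1,(.4414,.1261)),('syrup','p',11.1,(.4585,.0398)),('pepper','d',8,(.4397,.3794)),('salt','d',8,(.4519,.2923)),('slate','d',8,(.4598,.2359))]:
        Q=P[(np.hypot(P[:,0]-xy[0],P[:,1]-xy[1])<.045)&(P[:,2]>.065)&(P[:,2]<.21)]
        if n=='slate': Q=Q[Q[:,1]<.262]
        if len(Q)<10: continue
        C=np.array([.4525,.0702] if o=='p' else [.4476,.323]);a=np.radians(a)
        T=Q[Q[:,2]>np.percentile(Q[:,2],99)-.006];D=T[:,:2].mean(0)-C
        print(c,n,'top z',Q[:,2].max().round(4),'top centre in caddy',(D@[np.cos(a),np.sin(a)]).round(3),(D@[-np.sin(a),np.cos(a)]).round(3))
```

```text
side honey top z 0.0891 top centre in caddy -0.009 0.058
side syrup top z 0.2022 top centre in caddy 0.001 -0.044
side pepper top z 0.1667 top centre in caddy -0.003 0.054
side salt top z 0.1374 top centre in caddy -0.004 -0.034
side slate top z 0.1183 top centre in caddy 0.0 -0.091
top honey top z 0.0916 top centre in caddy 0.002 0.058
top syrup top z 0.2014 top centre in caddy 0.003 -0.04
top pepper top z 0.1581 top centre in caddy -0.01 0.038
top salt top z 0.1373 top centre in caddy -0.002 -0.032
top slate top z 0.1184 top centre in caddy -0.002 -0.09
```

```bash
python3 -c "
from bench import env
print(env.sign_off())"
```

```text
the job is handed in; nothing more can be done
None
```

The job is handed in at about 48 s of the 152 s allowed: honey and syrup stand in the pale caddy and pepper, salt and slate in the dark one, and the last check before hand-in showed everything upright and on the caddy floors as far as the cameras can tell; sign-off returned no verdict.

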